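# Put the wide scraper away in the slotted block

### The job

Take the wide scraper from its sloping rest and put it away blade down in the wooden slotted block, in the one slot that lets the blade go all the way to the bottom. The other two slots are choked by broken stubs down inside that cannot be seen, so feel gently for the right one and do not ram the blade; lower it by hand until it is fully home before letting go. Leave everything else on the bench where it lies.

Things in the scene. Friction and masses are not known exactly. Their poses are not given: they have to be found in the camera images.
- scraper: Scraper 195 mm long: steel blade 80 mm wide, 3 mm thick (full width for 70 mm, then narrower to 88 mm), brass collar to 102 mm, flat red handle 28 (y) x 18 (x) mm to 195 mm. Origin: centre of the blade's free lower edge; z runs along the tool to the handle's end, y along the blade's edge, x through its thickness. At the start it leans in the rest, handle up.
- rest: Wooden sloping rest, fixed. Origin at bench level, below the blade's edge. The scraper stands in a 10 mm wide trough (floor 35 mm above the bench, front lip 30 mm high) and leans 25 degrees from upright towards the rest's -x on a back board that ends 125 mm along the tool; the handle is free beyond that. Draw the tool out along its own length.
- rack: Pale wooden slotted block, fixed, 170 (x) x 130 (y) x 80 mm high, origin: centre of its underside. Three upright slots from the top, 50 mm apart along x, each 88 mm long along y, 6.5 mm wide, mouth edges chamfered 6 mm at 45 degrees, floor 18 mm above the bench, black inside. In any two of them an unseen stub stops the blade 24 to 32 mm below the block's top; in the third it goes 62 mm deep.
- rack_hole0 (a point): centre of the mouth of slot 0 (level with the block's top, 80 mm above the bench), at x = -50 mm in the block's frame
- rack_hole1 (a point): centre of the mouth of slot 1 (level with the block's top, 80 mm above the bench), at x = 0 mm in the block's frame
- rack_hole2 (a point): centre of the mouth of slot 2 (level with the block's top, 80 mm above the bench), at x = 50 mm in the block's frame
- cup: Bystander: the tin cup of roofing bolts, 76 mm across, 92 mm high. Origin under its middle. Leave alone.
- hinge: Bystander: the brass door hinge lying open and flat, 100 x 76 x 10 mm. Origin under its middle. Leave alone.
- chuck_key: Bystander: the pewter-grey drill chuck key, T-shaped, 112 mm long, 26 mm high. Origin under its middle. Leave alone.
- jar: Bystander: the red plastic screw jar with white cap, 80 mm across, 100 mm high. Origin under its middle. Leave alone.
- offcut: Bystander: the pale wooden offcut, 150 x 60 x 32 mm. Origin under its middle. Leave alone.
- screwdriver: Bystander: the yellow-handled screwdriver. Origin under its middle. Leave alone.

How it is judged:
On the way, in this order (a step that is already met when the one before it is completed fails the run):
1. the scraper is lifted clear of its rest (blade edge more than 90 mm above the bench) (height (world z) of scraper above 0.09 m), for 0.1 s.
2. held in the fingers, the blade is fully home in a slot of the block (edge within 6 mm of the slot floor) (z of scraper in the frame of rack below 0.024 m and x of scraper in the frame of rack between -0.075 and 0.075 m and y of scraper in the frame of rack between -0.03 and 0.03 m and contact force between the fingers and scraper above 1 N), for 0.1 s.
At the end, for the whole second after the job is handed in: The scraper stands blade down in a slot of the block, edge within 6 mm of the slot floor (less than 24 mm above the bench), upright within 0.12 rad, blade in line with the slot within 0.15 rad, released and at rest (z of scraper in the frame of rack below 0.024 m and x of scraper in the frame of rack between -0.075 and 0.075 m and y of scraper in the frame of rack between -0.03 and 0.03 m and angle between scraper's own z axis and vertical below 0.12 rad and angle between the y axis of scraper and the y axis of rack, either way round below 0.15 rad and linear speed of scraper below 0.02 m/s and contact force between the fingers and scraper below 0.1 N); the robot touches nothing.
It fails at once if the blade is rammed against the block or the stubs (contact force above 150 N, a hard knock) (contact force between scraper and rack above 150 N or contact force between scraper and stub0 above 150 N or contact force between scraper and stub1 above 150 N).
It fails at once if another loose thing (cup, hinge, chuck key, jar, offcut, screwdriver) is shifted by more than 30 mm (distance of any of cup, hinge, chuck_key, jar, offcut, screwdriver from where it was at the start of the episode above 0.03 m).
It also fails if it takes over 54 s, if anything falls off the work surface, if the arm or the gripper's body presses on something with over 40 N, if the wrist force passes 120 N, or if a joint passes its speed limit or range.

### The arm

A 6-joint arm with a two-finger parallel gripper is mounted at the origin on the work surface. World frame = base frame: x ahead of the robot, y to its left, z up, the work surface at z = 0. Lengths are in m, angles in rad, forces in N, time in s.
With the tool pointing down it reaches from about 0.35 to 0.875 m from the base axis. Payload 4.2 kg.
Tool frame: the origin (TCP) lies between the finger pads; the fingertips stand ctrl.tcp_to_tips ahead of it and the grasp point (between the pads) lies 6 mm ahead of it (ctrl.tcp_to_tips is the distance from the TCP to the fingertips, in m); z points along the fingers, y is the line along which they close (so a half turn about z gives the same grasp; the last joint's range is limited). The gripper opens to 85 mm and grips with 20 to 120 N. Pads are 22 mm wide; open, the fingers measure 114 mm over their backs; the gripper's body (76 mm by 85 mm) begins 54 mm behind the grasp point. The pads swing forward as they close: fully open they stand 13 mm farther back than shut.
Start: joints at [-0.895, 0.385, 0.008, 0, -1.194, -0.259], TCP at [0.253, -0.571, 0.256] pointing down, gripper open.
Joint ranges: [-3.14, 3.14], [-1.21, 2.06], [-1.07, 1.41], [-3.16, 2.05], [-2.99, -0.16], [-3.1, 3.1]. Speed limits (rad/s): [2.79, 2.79, 3.14, 3.14, 3.14, 3.14].

### API

Orientations are given as a rotation vector (axis times angle).
In Python, from cell import ctrl gives the robot as it stands. The module is installed in compiled form; this text tells all that it offers.
- The arm moves only by the tool play_rows, never from a script. Its argument "plan" is a list of rows, each a list of 2 entries, a list of its own where there are three numbers: the shift along the tool's x, y, z in m, then the turn about the tool's z in degrees. In form: [[[dx, dy, dz], yaw], ...]. A call has exactly 8 rows; each row shifts and turns the commanded pose from where the row before left it, along the tool's axes as they then stand; what a row does not reach is not made up. A row lasts 1/10 s, in which the tool goes at most 50 mm and 8.59 degrees, less where a joint would pass 70% of its speed; a pose out of reach is approached as far as the arm can. A call is refused whole if a number of a shift passes 0.05 or a number of a turn 8.59, either way. A call with a gripper value outside its range is refused whole. "claw" is the finger opening in m, from 0 to 0.0854, set as the call begins (left out, the last holds). The fingers move at their own pace and stop on an object; "squeeze" is the grip in N (left out, the last holds). Time passes only in rows, so rows that do not move let the fingers close, or fill a call up. It gives the time, the measured TCP pose, the force, the opening and the grip force at its end, in the units of the state.
- ctrl.state(): the state, without advancing time (a new reading comes with each control period).
- ctrl.capture(name): name is "scene" or "top"; returns a dict with "img" (480x640x3 uint8, blue, green, red), "mtx" (3x3 intrinsics, pixels), "camera_from_world" (4x4, takes a point from world to camera coordinates). Camera axes: x right, y up, looking along -z (the intrinsics and any distortion apply to the point x, -y, -z); pixel columns grow to the right and rows downward; lengths in m; the calibration is good to about 2 mm. A picture is of the moment at which its call begins. There is no depth.
- ctrl.sign_off(): hands the job in; it is judged then, once.
Trained networks look in a picture, given as the dict that the camera call returned (one of the last four; its "shot" number tells which), for a name from the list of things; names that differ only in an ending like _2 or _b are one class to them, and where a whole thing is asked for, a point or a joint stands for the part that bears it (a point fixed in the world has none). Each returns a list of dicts, best first, with "score" (0 to 1); they miss things now and then, are a little off and sometimes report something else, mostly with a low value. They report only what shows in the picture. A call takes as long as a camera call.
- ctrl.boxes_of(name, picture): "xy" ([column, row] in pixels, amid what is visible of it).
- ctrl.trace(name, picture): "pixels" (480x640 bool, what is visible of it) and "xy" ([column, row] in pixels, amid what is visible of it).
- ctrl.pinpoint(name, picture): "xy" ([column, row] in pixels: a listed point, or the origin of a listed thing).
The state is a dict: "time_s": time; "joint_positions": joint angles; "qd": joint speeds; "joint_efforts": joint torques, N m; "tcp_pos": TCP position; "tcp_rot": TCP orientation; "wrist_force": force on the tool from outside, world axes, zero at the start; "ft_torque": the same for the moment, N m; "opening": opening from 0.0 (shut) to 1.0 (fully open); "gripper_force": force on a finger pad.
Only numpy, scipy, OpenCV 4.12 (cv2) and the standard library are available. Lean on these libraries where they do the work, as an engineer would, in place of code of your own. Each camera call takes 0.05 s, during which the arm holds its last target. There are 200 camera calls.

## Working session

There is one attempt and no reset: what is moved stays moved. The work goes in short steps, Python scripts to look and compute and a tool call to move; the robot and the scene stay as the last step left them, time stands still between calls to the robot, and variables do not carry over. Pictures are saved under pics/ and viewed, at most 10 in all, crops included, and the job is handed in when it is done.

Besides the shell and the picture viewer there is one more tool, called in YAML: its name, and indented under it one key for each argument. play_rows: Moves the arm, as the interface text tells. Its arguments: {"type":"object","properties":{"plan":{"type":"array","items":{"type":"array"}},"claw":{"type":"number"},"squeeze":{"type":"number"}},"required":["plan"]}

```bash
mkdir -p pics; cat > look.py <<'E'
from cell import ctrl
import cv2,numpy as np
print({k:np.round(v,4) if not isinstance(v,str) else v for k,v in ctrl.state().items()}, ctrl.tcp_to_tips)
P={}
for c in("scene","top"):
    p=ctrl.capture(c);cv2.imwrite(f"pics/{c}0.png",p["img"]);P[c]=p
    print(c,p["mtx"].tolist(),np.round(p["camera_from_world"],4).tolist(),[k for k in p])
    for n in("scraper","rest","rack","rack_hole0","rack_hole1","rack_hole2","cup","hinge","chuck_key","jar","offcut","screwdriver"):
        print(n,[(np.round(d["xy"],1).tolist(),round(d["score"],2)) for d in ctrl.pinpoint(n,p)[:3]])
E
python3 look.py
```

```text
{'time_s': np.float64(0.0), 'joint_positions': array([-8.954e-01,  3.856e-01,  6.600e-03, -5.000e-04, -1.194e+00,
       -2.586e-01]), 'qd': array([ 0.0004,  0.0008,  0.0003,  0.0012, -0.0016,  0.003 ]), 'joint_efforts': array([-1.40000e-03, -3.92290e+01,  1.88398e+01,  4.18630e+00,
       -4.70000e-03, -0.00000e+00]), 'tcp_pos': array([ 0.2529, -0.571 ,  0.2552]), 'tcp_rot': array([ 0.6495, -3.0732, -0.0033]), 'wrist_force': array([ 0.8881, -0.2482, -0.0446]), 'ft_torque': array([-0.0223, -0.0039,  0.0473]), 'gripper_force': np.float64(0.0), 'opening': np.float64(0.9978)} 0.025
scene [[480.3000091746816, 0.0, 319.36706688410567], [0.0, 480.3000091746816, 242.08394930092285], [0.0, 0.0, 1.0]] [[-0.8775, 0.4792, -0.017, 0.5232], [-0.3168, -0.5528, 0.7707, 0.0987], [0.3599, 0.6817, 0.637, -1.2023], [0.0, 0.0, 0.0, 1.0]] ['img', 'mtx', 'camera_from_world', 'shot']
scraper [([306.6, 223.7], 0.93), ([236.8, 273.8], 0.16)]
rest [([309.3, 233.6], 0.61), ([278.8, 317.4], 0.44)]
rack [([371.6, 327.2], 0.79)]
rack_hole0 [([344.1, 306.7], 0.84), ([372.4, 294.3], 0.77), ([398.5, 289.2], 0.71)]
r
[... 601 characters left out ...]
3, -0.5628], [-0.1373, -0.0008, 0.9905, -1.1741], [0.0, 0.0, 0.0, 1.0]] ['img', 'mtx', 'camera_from_world', 'shot']
scraper []
rest [([384.5, 252.4], 0.73), ([360.3, 170.8], 0.65), ([478.1, 275.2], 0.24)]
rack [([245.6, 242.0], 0.82)]
rack_hole0 [([240.3, 260.0], 0.97), ([241.8, 237.2], 0.77), ([244.9, 213.9], 0.66)]
rack_hole1 [([240.3, 260.0], 0.97), ([241.8, 237.2], 0.77), ([244.9, 213.9], 0.66)]
rack_hole2 [([240.3, 260.0], 0.97), ([241.8, 237.2], 0.77), ([244.9, 213.9], 0.66)]
cup [([214.7, 187.9], 0.73)]
hinge [([359.0, 168.7], 0.87)]
chuck_key [([475.2, 273.7], 0.79)]
jar [([458.6, 193.9], 0.8)]
offcut [([291.4, 177.3], 0.9)]
screwdriver [([157.2, 317.3], 0.8), ([241.4, 257.8], 0.63)]
```

View pics/scene0.png

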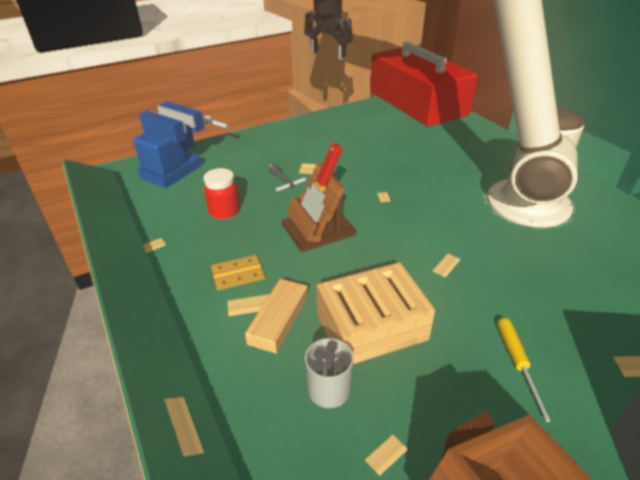

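View pics/top0.png

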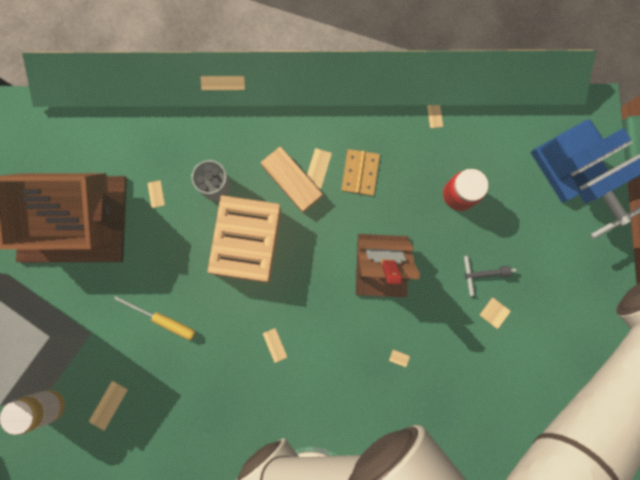

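The scene view shows the scraper leaning in its rest at about (320,190), the block's three slots around (372,293), and the cup beside the block at (330,375). In the top view the block is at (245,238) with slots running across the image. The rest is at (386,265), with the red handle leaning towards the robot at (392,272).

```bash
cat > util.py <<'E'
import numpy as np
def proj(p,X):
    X=np.atleast_2d(X); c=X@p["camera_from_world"][:3,:3].T+p["camera_from_world"][:3,3]
    K=p["mtx"]; return np.c_[K[0,0]*c[:,0]/-c[:,2]+K[0,2], K[1,1]*-c[:,1]/-c[:,2]+K[1,2]]
def back(p,uv,z):
    T=p["camera_from_world"];R=T[:3,:3];o=-R.T@T[:3,3]
    uv=np.atleast_2d(uv);K=p["mtx"]
    d=np.c_[(uv[:,0]-K[0,2])/K[0,0],-(uv[:,1]-K[1,2])/K[1,1],-np.ones(len(uv))]@R
    return o+d*((z-o[2])/d[:,2])[:,None]
E
cat > m.py <<'E'
from cell import ctrl
import cv2,numpy as np
from util import *
P={c:ctrl.capture(c) for c in("scene","top")}
import pickle;pickle.dump(P,open("P.pkl","wb"))
s=P["scene"]["img"];t=P["top"]["img"]
f=lambda im,x,y,w,h:cv2.resize(im[y:y+h,x:x+w],(400,300),interpolation=cv2.INTER_CUBIC)
cv2.imwrite("pics/c1.png",np.vstack([np.hstack([f(s,270,130,100,75*1),f(s,305,255,140,105)]),np.hstack([f(t,340,225,100,75),f(t,200,190,100,75)])]))
for c,p in P.items():
    for d in ctrl.pinpoint("rack_hole0",p)[:3]: print(c,"hole",np.round(back(p,d["xy"],.08),4))
    d=ctrl.pinpoint("rack",p)[0]; print("rack",np.round(back(p,d["xy"],0),4))
    for n in("scraper","rest"):
        for d in ctrl.trace(n,p)[:2]:
            m=d["pixels"];r=np.argwhere(m);print(c,n,d["score"],d["xy"],m.sum(),r.min(0),r.max(0))
            if c=="scene": print(np.round(back(p,d["xy"],0.1),3))
E
python3 m.py
```

```text
scene hole [[0.5073 0.1389 0.08  ]]
scene hole [[0.6119 0.1328 0.08  ]]
scene hole [[0.5657 0.1406 0.08  ]]
rack [[0.7053 0.0412 0.    ]]
scene scraper 0.57 [321.2, 184.2] 1152 [143 303] [220 342]
[[ 0.481 -0.198  0.1  ]]
scene rest 0.94 [323.1, 223.0] 3125 [163 282] [252 356]
[[ 0.549 -0.068  0.1  ]]
top hole [[0.621  0.1335 0.08  ]]
top hole [[0.5178 0.1564 0.08  ]]
rack [[0.5593 0.1487 0.    ]]
top scraper 0.89 [390.5, 261.3] 784 [249 366] [284 405]
top rest 0.9 [382.4, 269.7] 2612 [234 356] [297 419]
top rest 0.24 [244.7, 238.0] 5033 [196 208] [283 281]
```

View pics/c1.png

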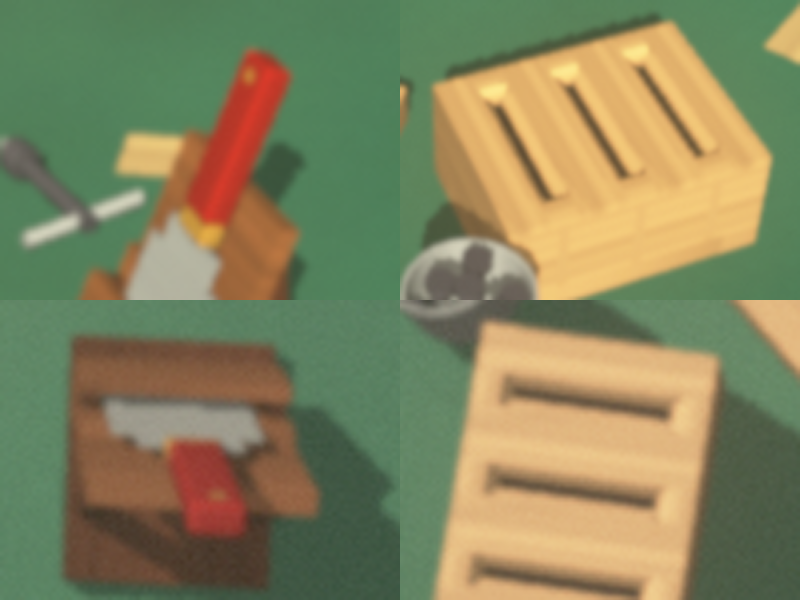

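The enlarged crops confirm it: the red handle is fully visible in both views, and the block is unobstructed apart from one corner behind the cup. Next I fit poses by silhouette.

```bash
cat > fit.py <<'E'
from cell import ctrl
import cv2,numpy as np,pickle
from util import *
from scipy.optimize import minimize
from scipy.spatial.transform import Rotation as R
P=pickle.load(open("P.pkl","rb"))
def box(x0,x1,y0,y1,z0,z1): return np.array([[a,b,c] for a in(x0,x1) for b in(y0,y1) for c in(z0,z1)])
def sil(p,X):
    h=cv2.convexHull(proj(p,X).astype(np.float32))[:,0]*4+1.5
    m=np.zeros((1920,2560),np.uint8);cv2.fillConvexPoly(m,np.round(h*16).astype(np.int32),1,shift=4)
    return cv2.resize(m.astype(np.float32),(640,480),interpolation=cv2.INTER_AREA)
def redmask(im):
    h=cv2.cvtColor(im,cv2.COLOR_BGR2HSV); m=((h[...,0]<8)|(h[...,0]>172))&(h[...,1]>170)&(h[...,2]>70); return m
RM={}
for c,(x,y,w,hh) in {"scene":(295,135,60,65),"top":(375,250,40,45)}.items():
    m=np.zeros((480,640));m[y:y+hh,x:x+w]=redmask(P[c]["img"])[y:y+hh,x:x+w];RM[c]=m
def cost(M,X,cs):
    v=0
    for c in cs:
        s=sil(P[c],X);v+=1-np.minimum(s,M[c]).sum()/np.maximum(s,M[c]).sum()
    return v
H=box(-.009,.009,-.014,.014,.102,.195)
def pose_s(q):
    return R.from_euler("zy",[q[2],-q[3]]).as_matrix(),np.array([q[0],q[1],.035])
def fs(q,cs=("scene","top")):
    r,t=pose_s(q);return cost(RM,H@r.T+t,cs)
def best(f,x0,steps):
    b=None
    for k in range(4):
        x=np.array(x0) if b is None else b.x
        b=minimize(f,x,method="Nelder-Mead",options=dict(initial_simplex=np.vstack([x]+[x+np.eye(len(x))[i]*steps[i]*(-1)**k for i in range(len(x))]),maxiter=200))
    return b
if __name__=="__main__":
    d=[m.sum() for m in RM.values()];print(d)
    x0=[.55,-.13,0.0,np.radians(25)]
    g=lambda q:fs([*q,np.radians(25)])
    for y in (-.25,0,.25):
        b=best(g,[.55,-.13,y],[.03,.03,.2]);print("scr",np.round(b.x,4),b.fun)
    b4=best(fs,[*b.x,np.radians(25)],[.01,.01,.1,.05]);print(np.round(b4.x,4),b4.fun)
    B=box(-.085,.085,-.065,.065,0,.08)
    M={}
    for c in P:
        p=ctrl.capture(c);M[c]=ctrl.trace("rack",p)[0]["pixels"].astype(float)
    def fr(q,cs): return cost(M,B@R.from_euler("z",q[2]).as_matrix().T+[q[0],q[1],0],cs)
    for cs in (("top",),("scene",),("scene","top")):
        r=best(lambda q:fr(q,cs),[.56,.145,-.15],[.02,.02,.1]);print("rack",cs,np.round(r.x,4),r.fun)
    # overlay
    q=r.x;rr=R.from_euler("z",q[2]).as_matrix()
    out=[]
    for c,(x,y,w,h) in {"scene":(270,130,180,270),"top":(200,180,240,120)}.items():
        im=cv2.resize(P[c]["img"],None,fx=4,fy=4,interpolation=cv2.INTER_CUBIC)
        def ln(X,col):
            u=proj(P[c],X)*4+1.5;cv2.polylines(im,[np.round(u).astype(np.int32)],True,col,1)
        for sx in(-.05,0,.05): ln(np.array([[sx+a,b,.08] for a,b in((-.00925,-.05),(.00925,-.05),(.00925,.05),(-.00925,.05))])@rr.T+[q[0],q[1],0],(255,0,0))
        ln(np.array([[a,b,.08] for a,b in((-.085,-.065),(.085,-.065),(.085,.065),(-.085,.065))])@rr.T+[q[0],q[1],0],(255,0,255))
        rs,ts=pose_s([*b.x,np.radians(25)])
        ln(np.array([[0,-.04,0],[0,.04,0],[0,.04,.07],[0,-.04,.07]])@rs.T+ts,(255,0,0))
        for xx in(-.009,.009): ln(np.array([[xx,-.014,.102],[xx,.014,.102],[xx,.014,.195],[xx,-.014,.195]])@rs.T+ts,(255,255,0))
        out.append(im[y*4:(y+h)*4,x*4:(x+w)*4])
    a=cv2.resize(out[0],(400,600));t=out[1]
    cv2.imwrite("pics/ov.png",np.hstack([a,np.vstack([cv2.resize(t[:,:480],(400,300)) if 0 else t[:300,0:400],t[150:450,560:960]])]))
E
python3 fit.py
```

```text
[np.float64(475.0), np.float64(103.0)]
scr [ 0.5452 -0.1614  0.8982] 0.9655826890532601
scr [ 0.5441 -0.162   0.8897] 0.9642157749137881
scr [ 0.5445 -0.1617 -0.4129] 0.9030048193898399
[ 0.5446 -0.1617 -0.4201  0.4369] 0.9024026631146103
rack ('top',) [ 0.562   0.1445 -0.1537] 0.015603259789306323
rack ('scene',) [ 0.563   0.1427 -0.1535] 0.05733585124927365
rack ('scene', 'top') [ 0.5625  0.1439 -0.1502] 0.08136725014322
```

View pics/ov.png

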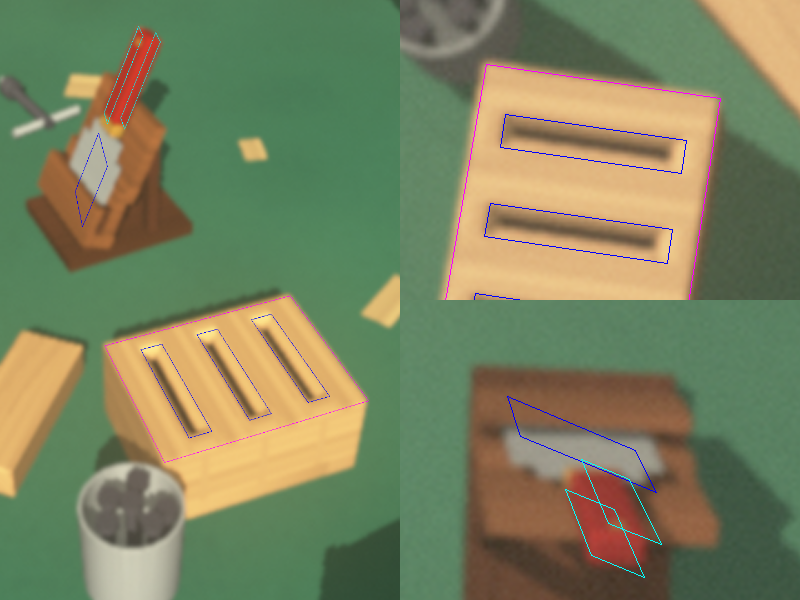

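The block fit is good: the slot outlines sit on the mouths in both views. The scraper fit is bad because the red mask in the top view was too tight, so I redo it with the traced mask.

```bash
cat > fit2.py <<'E'
from fit import *
P.update({c:ctrl.capture(c) for c in P})
T={c:ctrl.trace("scraper",P[c])[0]["pixels"] for c in P}
G={}
for c in P:
    h=cv2.cvtColor(P[c]["img"],cv2.COLOR_BGR2HSV);k=cv2.dilate(T[c].astype(np.uint8),np.ones((5,5)))>0
    RM[c]=(k&((h[...,0]<7)|(h[...,0]>165))&(h[...,1]>130)).astype(float)
    G[c]=(T[c]|(RM[c]>0)).astype(float); print(c,RM[c].sum(),G[c].sum())
def cost_full(q,cs=("scene","top")):
    r,t=pose_s([*q[:3],np.radians(25)]);v=0
    parts=[H,box(-.0015,.0015,-.04,.04,q[3],.07),box(-.0015,.0015,-.02,.02,.07,.088),box(-.008,.008,-.012,.012,.088,.102)]
    for c in cs:
        s=np.max([sil(P[c],X@r.T+t) for X in parts],0)
        v+=1-np.minimum(s,G[c]).sum()/np.maximum(s,G[c]).sum()
    return v
g=lambda q:fs([*q,np.radians(25)])
for y in(-.15,.15):
    b=best(g,[.545,-.145,y],[.02,.02,.15]);print("handle",np.round(b.x,4),b.fun)
    f=best(cost_full,[*b.x,.04],[.01,.01,.1,.01]);print("full",np.round(f.x,4),f.fun)
out=[]
for c,(x,y,w,h) in {"scene":(270,130,100,100),"top":(340,220,100,100)}.items():
    im=cv2.resize(P[c]["img"],None,fx=4,fy=4,interpolation=cv2.INTER_CUBIC)
    rs,ts=pose_s([*f.x[:3],np.radians(25)])
    def ln(X,col):
        u=proj(P[c],np.array(X)@rs.T+ts)*4+1.5;cv2.polylines(im,[np.round(u).astype(np.int32)],True,col,1)
    ln([[0,-.04,0],[0,.04,0],[0,.04,.07],[0,-.04,.07]],(255,0,0))
    for xx in(-.009,.009): ln([[xx,-.014,.102],[xx,.014,.102],[xx,.014,.195],[xx,-.014,.195]],(255,255,0))
    out.append(im[y*4:(y+h)*4,x*4:(x+w)*4])
cv2.imwrite("pics/ov2.png",np.hstack(out))
E
python3 fit2.py
```

```text
scene 466.0 1203.0
top 340.0 792.0
handle [ 0.5451 -0.1601 -0.4288] 0.40397086317854625
full [ 0.5449 -0.161  -0.0785  0.0209] 0.2644459963257304
handle [ 0.5451 -0.1604 -0.4214] 0.4034167145283688
full [ 0.5449 -0.1611 -0.0748  0.0215] 0.2638246860948109
```

View pics/ov2.png

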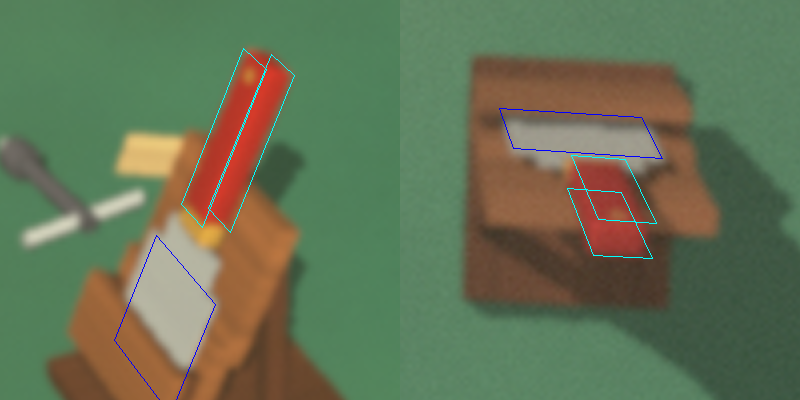

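The bug is mine: extrinsic rather than intrinsic Euler order. Fixing it.

```bash
sed -i 's/from_euler("zy"/from_euler("ZY"/' fit.py; sed -i 's/ov2.png/ov3.png/' fit2.py; python3 fit2.py
```

```text
scene 465.0 1197.0
top 340.0 839.0
handle [ 0.5427 -0.1718 -0.1917] 0.4364837855716548
full [ 0.5447 -0.1628 -0.0564  0.0189] 0.2719246422589543
handle [ 0.5426 -0.1732 -0.2135] 0.43614538834373007
full [ 0.545  -0.1623 -0.0512  0.0201] 0.2711986988111995
```

View pics/ov3.png

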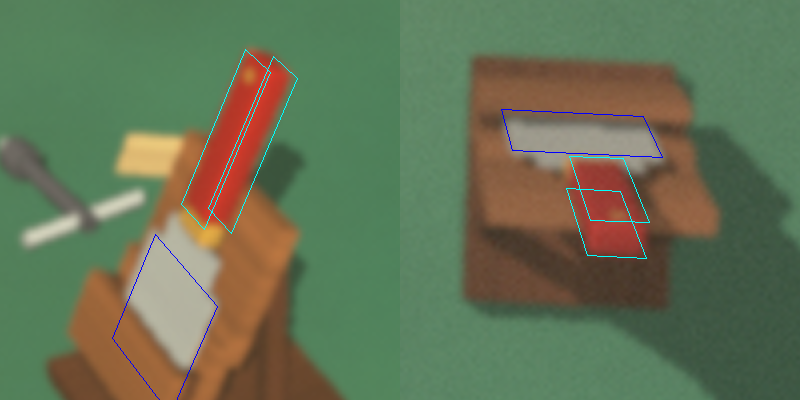

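```bash
sed -i 's/-.02,.02,.07,.088/-q[6],q[6],.07,.088/; s/r,t=pose_s(\[\*q\[:3\],np.radians(25)\]);v=0/r,t=pose_s([*q[:3],q[4]]);t[2]=q[5];v=0/; s/best(cost_full,.*\[.01,.01,.1,.01\])/best(cost_full,[.55,-.155,b.x[2]*0-.1,.04,.436,.035,.027],[.01,.01,.1,.01,.05,.01,.005])/; s/ov3/ov4/; s/rs,ts=pose_s.*/rs,ts=pose_s([*f.x[:3],f.x[4]]);ts[2]=f.x[5]/' fit2.py
sed -i 's/maxiter=200/maxiter=400/' fit.py
cat >> fit2.py <<'E'
print(cost_full(f.x,("scene",)),cost_full(f.x,("top",)))
G["scene"]=(T["scene"]&(RM["scene"]>0)|T["scene"]).astype(float)
for cs in(("scene",),("top",),("scene","top")):
    h=best(lambda q:cost_full([*q[:4],.436,.035,q[4]],cs),[.55,-.155,-.1,.04,.027],[.01,.01,.1,.01,.005]);print(cs,np.round(h.x,4),h.fun)
E
python3 fit2.py
```

```text
scene 467.0 1182.0
top 338.0 815.0
handle [ 0.5425 -0.1726 -0.1983] 0.43339285862607124
full [ 0.5462 -0.1631 -0.0574  0.0232  0.4488  0.0367  0.0312] 0.20225667261222136
handle [ 0.543  -0.1728 -0.2006] 0.4338012038070994
full [ 0.5462 -0.1631 -0.0574  0.0232  0.4488  0.0367  0.0312] 0.20225667261222136
0.11442833372949845 0.0878283388827229
('scene',) [ 0.5465 -0.1619 -0.0709  0.0262  0.0311] 0.10028765052898447
('top',) [ 0.5434 -0.1645 -0.071   0.0119  0.029 ] 0.06917823309098925
('scene', 'top') [ 0.5448 -0.1643 -0.0716  0.0214  0.0312] 0.20772328619326852
```

View pics/ov4.png

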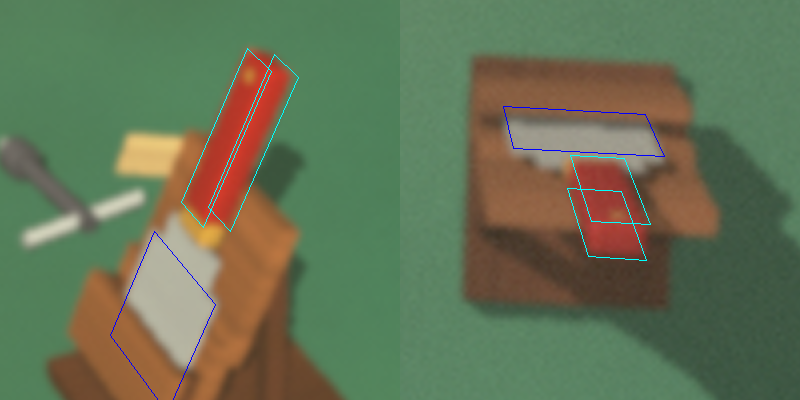

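The model now lies on the blade and handle in both views, so the pose is about x .545, y -.163, yaw -.07. The tool can't be tilted, so I'll grip the handle by its 28 mm sides. The scraper can then pivot upright about the pads. First the approach.

play_rows:
  plan:
    - [[-0.037,0.0287,-0.003],0]
    - [[-0.037,0.0287,-0.003],0]
    - [[-0.037,0.0287,-0.003],0]
    - [[-0.037,0.0287,-0.003],0]
    - [[-0.037,0.0287,-0.003],0]
    - [[-0.037,0.0287,-0.003],0]
    - [[-0.037,0.0287,-0.003],0]
    - [[-0.037,0.0287,-0.003],0]
  claw: 0.07
  squeeze: 25

```text
time_s: 3.4
tcp_pos: [0.4313, -0.2399, 0.2809]
tcp_rot: [-0.65, 3.073, -0.001]
wrist_force: [0.6, -0.3, -0.7]
opening: 0.818
gripper_force: 0.0
```

play_rows:
  plan:
    - [[-0.037,0.0287,0],0]
    - [[-0.037,0.0287,0],0]
    - [[0,0,0],7]
    - [[0,0,0],7]
    - [[0,0,0],7]
    - [[0,0,0],7]
    - [[0,0,0],0]
    - [[0,0,0],0]

```text
time_s: 4.2
tcp_pos: [0.4752, -0.1593, 0.2804]
tcp_rot: [0.109, 3.139, -0.0]
wrist_force: [-0.0, 0.1, 0.7]
opening: 0.816
gripper_force: 0.0
```

```bash
cat > to.py <<'E'
import sys
from cell import ctrl
import numpy as np
from scipy.spatial.transform import Rotation as R
s=ctrl.state();r=R.from_rotvec(s["tcp_rot"]);M=r.as_matrix();p=np.array(s["tcp_pos"])
print("t",round(float(s["time_s"]),2),"tcp",np.round(p,4),"zdown",np.round(M[:,2],3),"ang_x",round(np.degrees(np.arctan2(M[1,1],M[0,1])),2),"F",np.round(s["wrist_force"],2),"T",np.round(s["ft_torque"],2),"open",round(float(s["opening"])*85.4,1),"g",round(float(s["gripper_force"]),1))
if len(sys.argv)>3:
    g=np.array([float(a) for a in sys.argv[1:4]]);print("tool shift mm",np.round(M.T@(g-p)*1e3,1))
if len(sys.argv)>4: print("turn",round(np.degrees(np.arctan2(M[1,1],M[0,1]))-float(sys.argv[4]),2))
E
python3 to.py .4755 -.1586 .1905 85.9
```

```text
t 4.2 tcp [ 0.4752 -0.1593  0.2804] zdown [ 0. -0. -1.] ang_x 86.02 F [-0.01  0.07  0.69] T [ 0.03 -0.02 -0.02] open 69.7 g 0.0
tool shift mm [-0.3  0.7 89.9]
turn 0.12
```

play_rows:
  plan:
    - [[0,0.001,0.02],0]
    - [[0,0,0.02],0]
    - [[0,0,0.02],0]
    - [[0,0,0.02],0]
    - [[0,0,0.01],0]
    - [[0,0,0],0]
    - [[0,0,0],0]
    - [[0,0,0],0]

```text
time_s: 5.0
tcp_pos: [0.476, -0.1583, 0.1914]
tcp_rot: [0.112, 3.137, -0.0]
wrist_force: [-0.2, 0.1, -0.3]
opening: 0.821
gripper_force: 0.0
```

play_rows:
  plan:
    - [[0,0,0],0]
    - [[0,0,0],0]
    - [[0,0,0],0]
    - [[0,0,0],0]
    - [[0,0,0],0]
    - [[0,0,0],0]
    - [[0,0,0],0]
    - [[0,0,0],0]
  claw: 0.015
  squeeze: 30

```text
time_s: 5.8
tcp_pos: [0.4754, -0.1585, 0.1908]
tcp_rot: [0.113, 3.139, -0.001]
wrist_force: [-2.4, -1.1, 4.9]
opening: 0.32
gripper_force: 33.8
```

```bash
python3 to.py; cat > snap.py <<'E'
import sys,cv2,numpy as np
from cell import ctrl
s=ctrl.capture("scene")["img"];t=ctrl.capture("top")["img"]
a=[int(v) for v in sys.argv[2:6]]
f=lambda im,x,y:cv2.resize(im[y:y+150,x:x+100],(400,600),interpolation=cv2.INTER_CUBIC)
cv2.imwrite(sys.argv[1],np.hstack([f(s,a[0],a[1]),f(t,a[2],a[3])]))
E
python3 snap.py pics/g1.png 270 100 340 190
```

```text
t 5.8 tcp [ 0.4754 -0.1585  0.1908] zdown [ 0. -0. -1.] ang_x 85.89 F [-2.43 -1.13  4.86] T [-0.48  0.36  0.05] open 27.3 g 33.8
```

View pics/g1.png

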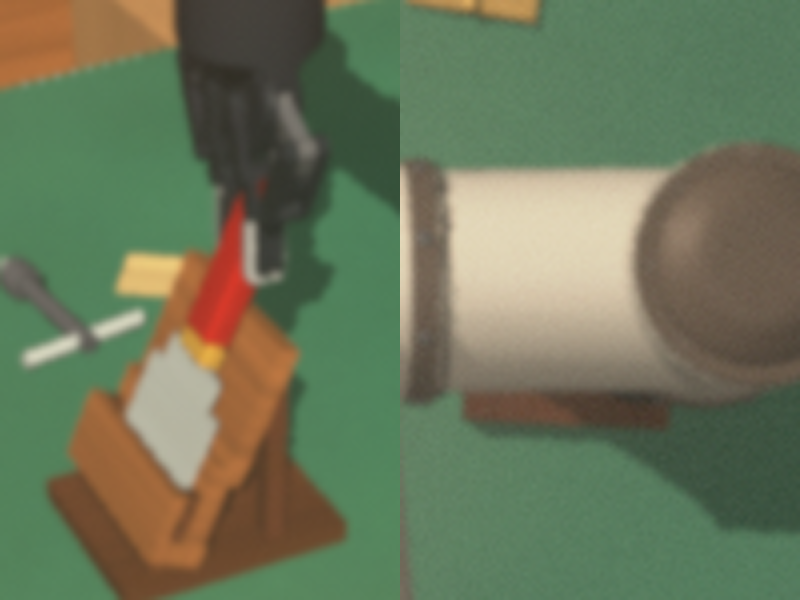

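The picture shows the fingers closed on the red handle above the back board at (250,240), with the opening reading the handle's width. Now I draw it out along its length.

play_rows:
  plan:
    - [[0.0042,0,-0.0091],0]
    - [[0.0042,0,-0.0091],0]
    - [[0.0042,0,-0.0091],0]
    - [[0.0042,0,-0.0091],0]
    - [[0.0042,0,-0.0091],0]
    - [[0.0042,0,-0.0091],0]
    - [[0.0042,0,-0.0091],0]
    - [[0.0042,0,-0.0091],0]

```text
time_s: 6.7
tcp_pos: [0.4406, -0.1558, 0.2636]
tcp_rot: [-0.113, -3.138, -0.0]
wrist_force: [0.4, 0.8, -1.7]
opening: 0.324
gripper_force: 32.9
```

play_rows:
  plan:
    - [[0.0042,0,-0.0091],0]
    - [[0.0042,0,-0.0091],0]
    - [[0.0042,0,-0.0091],0]
    - [[0.0042,0,-0.0091],0]
    - [[0,0,-0.01],0]
    - [[0,0,-0.01],0]
    - [[0,0,0],0]
    - [[0,0,0],0]

```text
time_s: 7.5
tcp_pos: [0.4251, -0.1545, 0.3195]
tcp_rot: [0.113, 3.14, 0.001]
wrist_force: [-0.0, 0.2, -1.8]
opening: 0.325
gripper_force: 32.9
```

```bash
python3 to.py .4928 .1542 .32 81.3; cat > held.py <<'E'
from cell import ctrl
import numpy as np,cv2
from util import *
from scipy.spatial.transform import Rotation as R
from scipy.optimize import minimize
# fit tilt of the held scraper (about the pad axis) from traced mask
from fit import box,sil
s=ctrl.state();M=R.from_rotvec(s["tcp_rot"]).as_matrix();g=np.array(s["tcp_pos"])+M[:,2]*.006
cs=("scene","top");P={c:ctrl.capture(c) for c in cs};T={}
for c in cs:
    d=ctrl.trace("scraper",P[c]);
    if d: T[c]=d[0]["pixels"]; print(c,round(d[0]["score"],2),d[0]["xy"],T[c].sum())
parts=lambda:[box(-.009,.009,-.014,.014,.102,.14),box(-.0015,.0015,-.04,.04,0,.07),box(-.0015,.0015,-.031,.031,.07,.088),box(-.008,.008,-.012,.012,.088,.102)]
W=np.c_[-M[:,0],M[:,1],-M[:,2]]
def X(q,p): # q tilt, s grip, y offset
    r=W@R.from_euler("y",-q[0]).as_matrix();return (p-[0,q[2],q[1]])@r.T+g
def cost(q,c):
    m=np.max([sil(P[c],X(q,p)) for p in parts()],0);t=T[c].astype(float);return 1-np.minimum(m,t).sum()/np.maximum(m,t).sum()
for c in [x for x in ("scene",) if x in T]:
    b=min((minimize(cost,[a,.165,0],args=(c,),method="Nelder-Mead",options=dict(initial_simplex=[[a,.165,0],[a+.1,.165,0],[a,.175,0],[a,.165,.004]],maxiter=150)) for a in(0,.2,.4)),key=lambda b:b.fun)
    e=X(b.x,np.zeros((1,3)))[0];print(c,"tilt deg",np.degrees(b.x[0]).round(1),"s,y",b.x[1:].round(4),"cost",round(b.fun,3),"edge",e.round(4))
E
python3 held.py
```

```text
t 7.5 tcp [ 0.4251 -0.1545  0.3195] zdown [ 0.  0. -1.] ang_x 85.87 F [-0.04  0.2  -1.77] T [-0.05  0.11 -0.02] open 27.8 g 32.9
tool shift mm [-45.4 312.8  -0.4]
turn 4.57
scene 0.69 [338.1, 141.2] 1349
scene tilt deg 25.2 s,y [ 0.1613 -0.0008] cost 0.136 edge [ 0.4936 -0.1587  0.1676]
```

play_rows:
  plan:
    - [[0,0,0],4.6]
    - [[0.0042,0.04,0],0]
    - [[0.0042,0.045,0],0]
    - [[0.0042,0.05,0],0]
    - [[0.0042,0.05,0],0]
    - [[0.0042,0.05,0],0]
    - [[0.0042,0.045,0],0]
    - [[0.0042,0.036,0],0]

```text
time_s: 8.5
tcp_pos: [0.4436, 0.1642, 0.3192]
tcp_rot: [-0.236, -3.133, 0.0]
wrist_force: [0.7, 0.0, -2.0]
opening: 0.325
gripper_force: 32.9
```

play_rows:
  plan:
    - [[0,0,0.01],0]
    - [[0,0,0.01],0]
    - [[0,0,0.01],0]
    - [[0,0,0.01],0]
    - [[0,0,0.01],0]
    - [[0,0,0.005],0]
    - [[0,0,0],0]
    - [[0,0,0],0]

```text
time_s: 9.3
tcp_pos: [0.4441, 0.1616, 0.2648]
tcp_rot: [0.239, 3.132, 0.0]
wrist_force: [0.3, 0.3, -1.3]
opening: 0.323
gripper_force: 32.6
```

```bash
python3 to.py .4439 .1624 .2295 81.3; python3 held.py
```

```text
t 9.3 tcp [0.4441 0.1616 0.2648] zdown [ 0.001  0.    -1.   ] ang_x 81.27 F [ 0.29  0.25 -1.35] T [ 0.03  0.04 -0.02] open 27.6 g 32.6
tool shift mm [ 0.3  0.8 35.3]
turn -0.03
scene 0.66 [422.2, 248.6] 2320
top 0.83 [239.6, 267.0] 513
scene tilt deg 24.0 s,y [0.1642 0.0015] cost 0.146 edge [0.51   0.15   0.1089]
```

play_rows:
  plan:
    - [[-0.001,0.001,0.006],0]
    - [[0,0,0.006],0]
    - [[0,0,0.006],0]
    - [[0,0,0.005],0]
    - [[0,0,0.004],0]
    - [[0,0,0.003],0]
    - [[0,0,0.003],0]
    - [[0,0,0.001],0]

```text
time_s: 10.3
tcp_pos: [0.4451, 0.1625, 0.2304]
tcp_rot: [0.239, 3.132, -0.0]
wrist_force: [0.9, -0.1, -1.5]
opening: 0.326
gripper_force: 32.7
```

```bash
python3 to.py; python3 snap.py pics/i1.png 330 210 200 180
```

```text
t 10.3 tcp [0.4451 0.1625 0.2304] zdown [ 0. -0. -1.] ang_x 81.29 F [ 0.91 -0.09 -1.54] T [-0.09 -0.07 -0.02] open 27.8 g 32.7
```

View pics/i1.png

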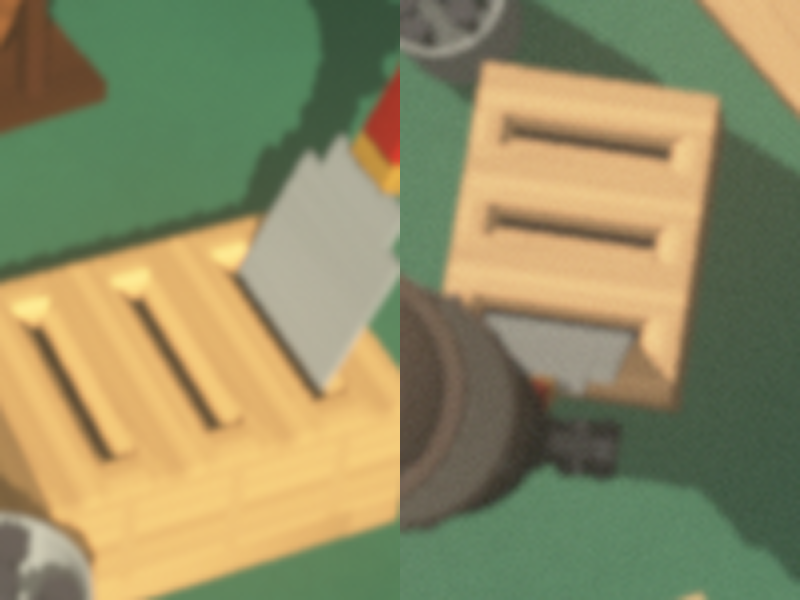

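The picture shows the blade edge, still tilted, entering the mouth of slot 0 at (280,330) left and (560,320) right, with no contact. I lower it a few mm with a light grip, then start the arc.

play_rows:
  plan:
    - [[0,0,0.002],0]
    - [[0,0,0.002],0]
    - [[0,0,0.001],0]
    - [[-0.004,0,-0.0017],0]
    - [[-0.004,0,-0.0017],0]
    - [[-0.004,0,-0.0015],0]
    - [[-0.004,0,-0.0015],0]
    - [[0,0,0],0]
  squeeze: 20

```text
time_s: 11.2
tcp_pos: [0.4608, 0.1597, 0.2318]
tcp_rot: [-0.24, -3.131, 0.001]
wrist_force: [-2.2, -0.6, -0.9]
opening: 0.322
gripper_force: 32.5
```

```bash
python3 to.py; python3 held.py
```

```text
t 11.2 tcp [0.4608 0.1597 0.2318] zdown [-0.001 -0.001 -1.   ] ang_x 81.25 F [-2.21 -0.65 -0.87] T [ 0.17  0.92 -0.07] open 27.5 g 32.5
scene 0.66 [414.1, 265.4] 2157
top 0.86 [246.9, 268.7] 277
scene tilt deg 20.6 s,y [ 0.161  -0.0005] cost 0.147 edge [0.5165 0.1515 0.075 ]
```

play_rows:
  plan:
    - [[-0.004,0,-0.0013],0]
    - [[-0.004,0,-0.0012],0]
    - [[-0.004,0,-0.0011],0]
    - [[-0.004,0,-0.001],0]
    - [[-0.004,0,-0.0009],0]
    - [[-0.004,0,-0.0008],0]
    - [[-0.004,0,-0.0007],0]
    - [[-0.004,0,-0.0005],0]

```text
time_s: 12.2
tcp_pos: [0.4928, 0.1551, 0.2395]
tcp_rot: [0.239, 3.132, -0.0]
wrist_force: [-1.9, -0.7, -1.2]
opening: 0.322
gripper_force: 33.1
```

```bash
python3 to.py; python3 held.py
```

```text
t 12.2 tcp [0.4928 0.1551 0.2395] zdown [ 0. -0. -1.] ang_x 81.28 F [-1.87 -0.66 -1.17] T [-0.05  1.01 -0.06] open 27.5 g 33.1
scene 0.95 [408.6, 264.8] 1772
top 0.72 [175.5, 325.0] 474
scene tilt deg 8.4 s,y [ 0.1618 -0.0004] cost 0.16 edge [0.5162 0.152  0.0734]
```

play_rows:
  plan:
    - [[-0.004,0,-0.0005],0]
    - [[-0.004,0,-0.0003],0]
    - [[-0.004,0,-0.0002],0]
    - [[-0.004,0,-0.0001],0]
    - [[-0.004,0,0],0]
    - [[-0.002,0,0],0]
    - [[0,0,0],0]
    - [[0,0,0],0]

```text
time_s: 13.2
tcp_pos: [0.5144, 0.1519, 0.2405]
tcp_rot: [0.239, 3.132, 0.0]
wrist_force: [-0.3, 0.4, -1.4]
opening: 0.322
gripper_force: 33.4
```

```bash
python3 to.py; python3 held.py
```

```text
t 13.2 tcp [0.5144 0.1519 0.2405] zdown [ 0.001  0.    -1.   ] ang_x 81.28 F [-0.28  0.37 -1.38] T [-0.04  0.57 -0.01] open 27.5 g 33.4
scene 0.89 [400.9, 268.9] 1455
scene tilt deg 0.2 s,y [ 1.627e-01 -1.000e-04] cost 0.184 edge [0.5151 0.152  0.0718]
```

It now stands upright with its edge in slot 0. I centre it and feel downward gently.

play_rows:
  plan:
    - [[0.0015,0,0],0]
    - [[0,0,0.002],0]
    - [[0,0,0.002],0]
    - [[0,0,0.002],0]
    - [[0,0,0.002],0]
    - [[0,0,0.002],0]
    - [[0,0,0.002],0]
    - [[0,0,0.001],0]

```text
time_s: 14.2
tcp_pos: [0.5126, 0.1521, 0.2272]
tcp_rot: [-0.239, -3.132, 0.0]
wrist_force: [-0.2, -0.1, -1.9]
opening: 0.326
gripper_force: 33.2
```

play_rows:
  plan:
    - [[0,0,0.001],0]
    - [[0,0,0.001],0]
    - [[0,0,0.001],0]
    - [[0,0,0.001],0]
    - [[0,0,0.001],0]
    - [[0,0,0.001],0]
    - [[0,0,0],0]
    - [[0,0,0],0]

```text
time_s: 15.0
tcp_pos: [0.5126, 0.1521, 0.2215]
tcp_rot: [-0.239, -3.133, 0.0]
wrist_force: [0.6, 0.4, -1.0]
opening: 0.326
gripper_force: 33.2
```

play_rows:
  plan:
    - [[0,0,0.001],0]
    - [[0,0,0.001],0]
    - [[0,0,0.001],0]
    - [[0,0,0.001],0]
    - [[0,0,0],0]
    - [[0,0,0],0]
    - [[0,0,0],0]
    - [[0,0,0],0]

```text
time_s: 15.8
tcp_pos: [0.5129, 0.1521, 0.2184]
tcp_rot: [0.238, 3.131, 0.0]
wrist_force: [-2.0, 0.0, 4.9]
opening: 0.324
gripper_force: 34.2
```

play_rows:
  plan:
    - [[0,0,0.001],0]
    - [[0,0,0.001],0]
    - [[0,0,0],0]
    - [[0,0,0],0]
    - [[0,0,0],0]
    - [[0,0,0],0]
    - [[0,0,0],0]
    - [[0,0,0],0]

```text
time_s: 16.6
tcp_pos: [0.5137, 0.152, 0.2183]
tcp_rot: [0.237, 3.129, 0.001]
wrist_force: [-2.8, -1.9, 12.0]
opening: 0.327
gripper_force: 35.1
```

Force climbs while the tool stands still, so slot 0 is choked by a stub about 30 mm down. On to slot 1.

play_rows:
  plan:
    - [[0,0,-0.005],0]
    - [[0,0,-0.008],0]
    - [[0,0,-0.01],0]
    - [[0,0,-0.01],0]
    - [[0,0,-0.01],0]
    - [[0,0,-0.008],0]
    - [[0,0,-0.004],0]
    - [[0,0,0],0]

```text
time_s: 17.4
tcp_pos: [0.5128, 0.1523, 0.2712]
tcp_rot: [0.239, 3.131, 0.001]
wrist_force: [0.2, -0.3, -2.8]
opening: 0.323
gripper_force: 33.3
```

play_rows:
  plan:
    - [[-0.005,0,0],0]
    - [[-0.01,0,0],0]
    - [[-0.01,0,0],0]
    - [[-0.01,0,0],0]
    - [[-0.01,0,0],0]
    - [[-0.005,0,0],0]
    - [[0,0,0],0]
    - [[0,0,0],0]

```text
time_s: 18.2
tcp_pos: [0.562, 0.1444, 0.2703]
tcp_rot: [-0.239, -3.132, 0.0]
wrist_force: [-0.1, -0.4, -2.8]
opening: 0.324
gripper_force: 33.2
```

```bash
python3 to.py .5622 .1442 .2705; python3 held.py
```

```text
t 18.2 tcp [0.562  0.1444 0.2703] zdown [-0.001 -0.    -1.   ] ang_x 81.26 F [-0.11 -0.43 -2.76] T [0.   0.02 0.03] open 27.6 g 33.2
tool shift mm [-0.3 -0.2 -0.2]
scene 0.88 [377.8, 260.8] 1468
top 0.72 [249.1, 239.5] 134
scene tilt deg 0.3 s,y [ 0.1646 -0.001 ] cost 0.18 edge [0.5628 0.1452 0.0997]
```

Aligned over slot 1 and upright; lowering gently.

play_rows:
  plan:
    - [[0,0,0.004],0]
    - [[0,0,0.004],0]
    - [[0,0,0.004],0]
    - [[0,0,0.004],0]
    - [[0,0,0.003],0]
    - [[0,0,0.003],0]
    - [[0,0,0.003],0]
    - [[0,0,0.003],0]

```text
time_s: 19.2
tcp_pos: [0.5621, 0.1445, 0.2423]
tcp_rot: [0.239, 3.132, 0.0]
wrist_force: [-0.1, 0.6, -1.9]
opening: 0.324
gripper_force: 33.3
```

play_rows:
  plan:
    - [[0,0,0.002],0]
    - [[0,0,0.002],0]
    - [[0,0,0.002],0]
    - [[0,0,0.002],0]
    - [[0,0,0.002],0]
    - [[0,0,0.001],0]
    - [[0,0,0.001],0]
    - [[0,0,0],0]

```text
time_s: 20.0
tcp_pos: [0.562, 0.1445, 0.2304]
tcp_rot: [-0.239, -3.132, 0.0]
wrist_force: [-0.1, 0.5, -2.5]
opening: 0.322
gripper_force: 33.3
```

play_rows:
  plan:
    - [[0,0,0.002],0]
    - [[0,0,0.002],0]
    - [[0,0,0.002],0]
    - [[0,0,0.002],0]
    - [[0,0,0.002],0]
    - [[0,0,0.001],0]
    - [[0,0,0.001],0]
    - [[0,0,0],0]

```text
time_s: 20.8
tcp_pos: [0.5653, 0.1442, 0.2261]
tcp_rot: [0.234, 3.121, 0.001]
wrist_force: [-2.9, -2.3, 22.0]
opening: 0.324
gripper_force: 36.3
```

Stub at about 25 mm in slot 1, so slot 2 must be the open one.

play_rows:
  plan:
    - [[0,0,-0.005],0]
    - [[0,0,-0.007],0]
    - [[0,0,-0.009],0]
    - [[0,0,-0.01],0]
    - [[0,0,-0.01],0]
    - [[0,0,-0.007],0]
    - [[0,0,-0.004],0]
    - [[0,0,0],0]

```text
time_s: 21.6
tcp_pos: [0.5621, 0.1447, 0.2712]
tcp_rot: [0.239, 3.132, 0.001]
wrist_force: [-0.1, 0.8, -2.1]
opening: 0.326
gripper_force: 33.3
```

play_rows:
  plan:
    - [[-0.005,0,0],0]
    - [[-0.01,0,0],0]
    - [[-0.01,0,0],0]
    - [[-0.01,0,0],0]
    - [[-0.01,0,0],0]
    - [[-0.005,0,0],0]
    - [[0,0,0],0]
    - [[0,0,0],0]

```text
time_s: 22.4
tcp_pos: [0.6114, 0.1368, 0.2702]
tcp_rot: [-0.239, -3.132, 0.0]
wrist_force: [0.3, 0.7, -2.6]
opening: 0.322
gripper_force: 33.3
```

```bash
python3 to.py .6116 .1366 .2705 81.3; python3 held.py
```

```text
t 22.4 tcp [0.6114 0.1368 0.2702] zdown [-0.001 -0.    -1.   ] ang_x 81.27 F [ 0.32  0.7  -2.56] T [0.05 0.   0.01] open 27.5 g 33.3
tool shift mm [-0.2 -0.2 -0.3]
turn -0.03
scene 0.57 [353.1, 267.8] 1220
top 0.71 [245.5, 214.1] 330
scene tilt deg -0.9 s,y [0.1678 0.0005] cost 0.201 edge [0.6085 0.1368 0.0964]
```

play_rows:
  plan:
    - [[0,0,0.004],0]
    - [[0,0,0.004],0]
    - [[0,0,0.004],0]
    - [[0,0,0.004],0]
    - [[0,0,0.003],0]
    - [[0,0,0.003],0]
    - [[0,0,0.003],0]
    - [[0,0,0.003],0]

```text
time_s: 23.4
tcp_pos: [0.6121, 0.137, 0.2431]
tcp_rot: [0.238, 3.131, 0.0]
wrist_force: [-0.3, -0.3, -1.4]
opening: 0.325
gripper_force: 33.3
```

play_rows:
  plan:
    - [[0,0,0.002],0]
    - [[0,0,0.002],0]
    - [[0,0,0.002],0]
    - [[0,0,0.002],0]
    - [[0,0,0.002],0]
    - [[0,0,0.001],0]
    - [[0,0,0.001],0]
    - [[0,0,0],0]

```text
time_s: 24.2
tcp_pos: [0.6118, 0.137, 0.2306]
tcp_rot: [0.239, 3.132, 0.0]
wrist_force: [3.1, -0.1, -1.5]
opening: 0.324
gripper_force: 33.4
```

play_rows:
  plan:
    - [[0,0,0.002],0]
    - [[0,0,0.002],0]
    - [[0,0,0.002],0]
    - [[0,0,0.002],0]
    - [[0,0,0.002],0]
    - [[0,0,0.001],0]
    - [[0,0,0.001],0]
    - [[0,0,0],0]

```text
time_s: 25.0
tcp_pos: [0.6115, 0.137, 0.2184]
tcp_rot: [-0.239, -3.132, -0.0]
wrist_force: [2.9, -1.4, 0.1]
opening: 0.322
gripper_force: 33.5
```

play_rows:
  plan:
    - [[-0.001,0,0.002],0]
    - [[0,0,0.002],0]
    - [[0,0,0.002],0]
    - [[0,0,0.002],0]
    - [[0,0,0.001],0]
    - [[0,0,0.001],0]
    - [[0,0,0],0]
    - [[0,0,0],0]

```text
time_s: 25.8
tcp_pos: [0.6121, 0.1367, 0.208]
tcp_rot: [-0.239, -3.131, 0.0]
wrist_force: [1.7, -0.6, -3.5]
opening: 0.317
gripper_force: 33.2
```

play_rows:
  plan:
    - [[0,0,0.002],0]
    - [[0,0,0.002],0]
    - [[0,0,0.002],0]
    - [[0,0,0.002],0]
    - [[0,0,0.002],0]
    - [[0,0,0.001],0]
    - [[0,0,0.001],0]
    - [[0,0,0],0]

```text
time_s: 26.6
tcp_pos: [0.6124, 0.1368, 0.1963]
tcp_rot: [-0.239, -3.132, 0.0]
wrist_force: [0.5, -1.1, -1.6]
opening: 0.324
gripper_force: 33.4
```

Well past any stub; on to the floor.

play_rows:
  plan:
    - [[0,0,0.001],0]
    - [[0,0,0.001],0]
    - [[0,0,0.001],0]
    - [[0,0,0.001],0]
    - [[0,0,0.001],0]
    - [[0,0,0.001],0]
    - [[0,0,0],0]
    - [[0,0,0],0]

```text
time_s: 27.4
tcp_pos: [0.6125, 0.1368, 0.1903]
tcp_rot: [-0.239, -3.132, -0.0]
wrist_force: [1.1, 0.2, -2.7]
opening: 0.324
gripper_force: 33.3
```

play_rows:
  plan:
    - [[0,0,0.001],0]
    - [[0,0,0.001],0]
    - [[0,0,0.001],0]
    - [[0,0,0],0]
    - [[0,0,0],0]
    - [[0,0,0],0]
    - [[0,0,0],0]
    - [[0,0,0],0]

```text
time_s: 28.2
tcp_pos: [0.6127, 0.1368, 0.1883]
tcp_rot: [0.238, 3.132, 0.0]
wrist_force: [0.2, -0.6, 5.8]
opening: 0.321
gripper_force: 34.2
```

```bash
python3 to.py
```

```text
t 28.2 tcp [0.6127 0.1368 0.1883] zdown [ 0.001  0.    -1.   ] ang_x 81.29 F [ 0.18 -0.57  5.83] T [-0.21  0.05  0.  ] open 27.4 g 34.2
```

The floor is met at TCP z .188 against .189 expected, with the scraper held and fully home. Release and withdraw.

play_rows:
  plan:
    - [[0,0,0],0]
    - [[0,0,0],0]
    - [[0,0,0],0]
    - [[0,0,0],0]
    - [[0,0,0],0]
    - [[0,0,0],0]
    - [[0,0,0],0]
    - [[0,0,0],0]
  claw: 0.07

```text
time_s: 29.0
tcp_pos: [0.6124, 0.1368, 0.1875]
tcp_rot: [-0.239, -3.132, -0.0]
wrist_force: [0.4, 0.3, -0.6]
opening: 0.819
gripper_force: 0.0
```

play_rows:
  plan:
    - [[0,0,-0.01],0]
    - [[0,0,-0.015],0]
    - [[0,0,-0.02],0]
    - [[0,0,-0.02],0]
    - [[0,0,-0.02],0]
    - [[0,0,-0.02],0]
    - [[0,0,-0.01],0]
    - [[0,0,0],0]

```text
time_s: 29.8
tcp_pos: [0.613, 0.137, 0.3047]
tcp_rot: [0.238, 3.129, 0.003]
wrist_force: [-0.4, -0.4, 0.1]
opening: 0.82
gripper_force: 0.0
```

```bash
python3 to.py; python3 snap.py pics/end.png 320 200 200 180
```

```text
t 29.8 tcp [0.613  0.137  0.3047] zdown [ 0.004  0.002 -1.   ] ang_x 81.28 F [-0.43 -0.37  0.14] T [-0.02 -0.01 -0.  ] open 70.1 g 0.0
```

View pics/end.png

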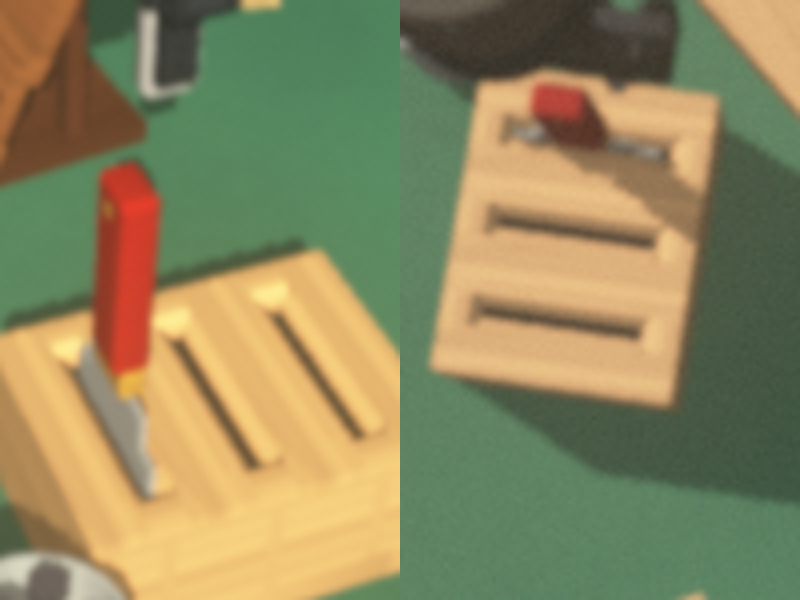

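The picture shows the scraper standing upright, its blade sunk in slot 2 and handle at (125,270), with the fingers clear above. Handing in.

```bash
python3 -c "
from cell import ctrl
print(ctrl.sign_off())"
```

```text
the job is handed in; nothing more can be done
None
```

The scraper stands upright and fully home in slot 2, released, and the job was handed in at about 30 s; slots 0 and 1 were found blocked by gentle feel, and the hand-in gave no verdict.

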